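# Shift the flour mill into third gear

### The arm

A 7-joint arm with a two-finger parallel gripper is mounted at the origin on the work surface. World frame = base frame: x ahead of the robot, y to its left, z up, the work surface at z = 0. Lengths are in mm, angles in rad, forces in N, time in s.
With the tool pointing down it reaches from about 425 to 1025 mm from the base axis. Payload 9.4 kg.
Tool frame: the origin (TCP) lies midway between the tips of the shut fingers; the grasp point (between the pads) lies 19 mm behind it (grip_depth is the distance from the TCP to the grasp point, in mm); x points along the fingers, z is the direction in which the jaws open and shut, and the axes are right-handed (so a half turn about x gives the same grasp; the last joint's range is limited). The gripper opens to 85 mm and grips with 20 to 120 N. Pads are 22 mm wide; open, the fingers measure 114 mm over their backs; the gripper's body (76 mm by 85 mm) begins 54 mm behind the grasp point. The pads swing forward as they close: fully open they stand 13 mm farther back than shut.
Start: joints at [-0.077, 0.599, -0.003, 1.599, 0.002, 0.943, -0.08], TCP at [724.999, -0.007, 231.275] pointing down, gripper open.
Joint ranges: [-2.57, 2.57], [-0.35, 1.97], [-1.29, 1.29], [0.11, 2.56], [-1.05, 4.19], [0.11, 1.86], [-2.63, 2.63]. Speed limits (rad/s): [2.22, 2.22, 3.01, 3.01, 3.14, 3.14, 3.14].

### API

Orientations are given as a rotation vector (axis times angle).
In Python, from cell import move_pose, move_straight, move_joints, gripper_open, grasp, wait, inverse_kinematics, get_obs, get_image, get_calibration, Unreachable, job_done, grip_depth gives the robot as it stands. Calls block until the motion is done:
- move_pose(position, orientation): joint-space move of the TCP to a pose.
- move_straight(position, ori=None, max_speed=150, stop_force=None): straight line of the TCP; ori=None keeps the orientation; max_speed is the mean speed in mm/s. With stop_force (N) it stops when the force on the tool has changed by that much, and returns True; else False.
- move_joints(angles): joint-space move.
- gripper_open() and grasp(squeeze=None): open the fingers fully, or close them until they stop; squeeze is the grip in N (None keeps the last).
- wait(seconds).
- inverse_kinematics(position, orientation): joint angles nearest the present ones, or None.
- get_obs(): the state.
- get_image(name): name is "scene" or "side" or "wrist"; returns (picture, depth): 400x640x3 uint8, red, green, blue; 400x640 float32, mm along the optical axis (not along the pixel's ray), 0 where there is no reading.
- get_calibration(name): a dict with "intrinsics" (3x3 intrinsics, pixels), "xyz" and "orientation" of the camera in the world. Camera axes: x right, y up, looking along -z (the intrinsics and any distortion apply to the point x, -y, -z); pixel columns grow to the right and rows downward; lengths in mm; the calibration is good to about 2 mm. A picture is of the moment at which its call begins: read the wrist's pose just before it. get_calibration takes no time and is no camera call; for the wrist camera it gives the pose at the moment of the call.
A pose or a line that the arm cannot do raises Unreachable and nothing moves.
- job_done(): hands the job in, once; it reports no verdict.
The state is a dict: "time_s": time; "q": joint angles; "qvel": joint speeds; "effort": joint torques, N m; "ee_pos": TCP position; "tool_rot": TCP orientation; "force": force on the tool from outside, world axes, zero at the start; "torque": the same for the moment, N m; "width": finger opening in mm.
Only numpy, scipy, OpenCV 4.12 (cv2) and the standard library are available. Lean on these libraries where they do the work, as an engineer would, in place of code of your own. Each camera call takes 0.05 s, during which the arm holds its last target. There are 200 camera calls.

### The job

Put the small flour mill into third gear: with the closed fingertips or the outside of the fingers, push its shift lever across through the middle bar of the H-shaped gate to the right-hand lane and then forward, away from the robot, until it is fully home in the third slot (far right), without letting it go into the fourth slot (near right). Only push the lever, gently: never pinch or grip it, leave the other things on the shelf where they stand, and finish clear of everything.

Things in the scene. Friction and masses are not known exactly. Their poses are not given: they have to be found in the camera images.
- mill: Fixed flour mill, grey base plate 170 (x) by 360 (y) mm, 14 high. Origin: on the work surface under the centre of the H gate. x is 'forward' (away from the robot, within 0.3 rad of world x), y left, z up. Around the origin the white shift console, 130 (x) by 140 (y) mm, 95 high, with the gate plate on top. A white gear case 54 high lies between it and the tower at its right.
- gate (a point): Centre of the H gate, on top of its aluminium plate (6 mm thick), 95 mm up, axes as the mill's. Two lanes along x, centred at y = +20 mm (left) and -20 mm (right), each 15 wide, ending at x = +-29.5 mm, joined by one middle cross bar along y at x = 0, 17 wide. First slot = far left, second = near left, third = far right, fourth = near right.
- slot3 (a point): The far end of the third slot (right lane, forward), at the plate's top: gate frame (29.5, -20, 0) mm. Fully home, the stem touches this end of the slot.
- tower (a point): Top centre of the mill's grinding tower, 204 mm up, at mill y = -210 mm: tower of 52 mm radius, its steel hopper above 159 mm of up to 68 mm radius; a spout sticks out to the tower's front, 105 mm from its axis, 100 mm up.
- knob (a point): Centre of the lever's knob: black upright cylinder, 36 mm across, 44 high, axis along the stem (point z), on a steel stem 10 mm thick. The stem comes through the gate from a pivot at mill frame (0, 0, 12) mm; the knob's centre is 155 mm from the pivot, so 153 to 167 mm above the work surface.
- sidetilt (a joint): Sideways tilt b of the lever about the pivot (rad): 0 upright, positive to the right (mill -y). Middle of the left lane at -0.245, of the right lane at +0.245. 0.25 N m of friction (about 2 N at the knob), no spring: it stays where it is left. The lever starts anywhere along the left lane.
- lever (a joint): Forward tilt a of the lever (rad): 0 upright, positive forward (mill +x). Lane ends at about +-0.29; it can cross between the lanes only within about 0.04 of 0. Knob centre in the mill frame, b being sidetilt: x = 0.155 sin a, y = -0.155 cos a sin b, z = 0.012 + 0.155 cos a cos b (m). Friction as sidetilt, no spring.
- dish: Bystander: cobalt ceramic bowl, 110 mm across, 40 mm high, in front of the mill's spout; origin at the centre of its underside.
- spatula: Bystander: yellow plastic spatula, 250 mm long, lying in front of the console; origin near its middle, x along it.
- pot: Bystander: round clear acrylic box with lid shut, 72 mm across, 42 mm high, left of the console; origin at the centre of its underside.
- sieve: Bystander: stainless sieve, rim 150 mm across, 50 mm high, rod handle out to 190 mm from its centre; origin at the centre of its underside.
- jar: Bystander: closed glass jar, 68 mm across, 110 mm high, beyond the mill; origin at the centre of its underside.
- mug: Bystander: white mug, 80 mm across, 90 mm high; origin at the centre of its underside.
- clip: Bystander: spare steel spring clip, 50 by 34 mm, about 25 mm high, lying to the right of the mill.

How it is judged:
By the outcome, as a careful person would: the job done as asked, in the order asked, and still so for the second after the job is handed in, with the robot touching nothing.
It also fails if it takes over 58 s, if anything falls off the work surface, if the arm or the gripper's body presses on something with over 40 N, if the wrist force passes 120 N, or if a joint passes its speed limit or range.

## Working session

There is one attempt and no reset: what is moved stays moved. The work goes in short steps, each a Python script; the robot and the scene stay as the last script left them, time stands still between calls to the robot, and variables do not carry over. Pictures are saved under pics/ and viewed, about 8 in all and at most 12, crops included, and the job is handed in when it is done.

```bash
ls; mkdir -p pics
cat > h.py <<'E'
import numpy as np, cv2
from scipy.spatial.transform import Rotation as R
from cell import *
def snap(n,f=None):
    c=get_calibration(n); im,d=get_image(n)
    if f: cv2.imwrite('pics/'+f,im[:,:,::-1])
    return im,d,c
def pts(d,c):
    K=np.array(c["intrinsics"]); v,u=np.mgrid[:d.shape[0],:d.shape[1]]
    p=np.stack([(u-K[0,2])/K[0,0]*d,-(v-K[1,2])/K[1,1]*d,-d],-1)
    o=np.array(c["orientation"]); M=R.from_rotvec(o).as_matrix() if o.size==3 else o
    return p@M.T+np.array(c["xyz"])
E
python3 - <<'E'
from h import *
for n in("scene","side"):
    im,d,c=snap(n,n+'0.png'); print(c); np.savez('/tmp/'+n,im=im,d=d,p=pts(d,c))
o=get_obs();print(o["time_s"],o["tool_rot"],o["force"],o["width"],grip_depth)
E
```

```text
pics
{'intrinsics': array([[365.74852874,   0.        , 313.67633273],
       [  0.        , 365.74852874, 195.3813359 ],
       [  0.        ,   0.        ,   1.        ]]), 'xyz': array([1093.95168691, -586.88205724,  870.19964227]), 'orientation': array([0.77558334, 0.30161969, 0.66207   ])}
{'intrinsics': array([[475.01555084,   0.        , 318.3590847 ],
       [  0.        , 475.01555084, 204.1825033 ],
       [  0.        ,   0.        ,   1.        ]]), 'xyz': array([518.94729446, 968.80579816, 864.70644173]), 'orientation': array([ 0.00391804, -1.36534999, -2.78297396])}
0.1 [-1.36060080e-04  1.57219595e+00 -4.34230551e-05] [-0.97699995 -0.12969746 -0.16101999] 85.53532007994725 18.700000000000003
```

View pics/scene0.png

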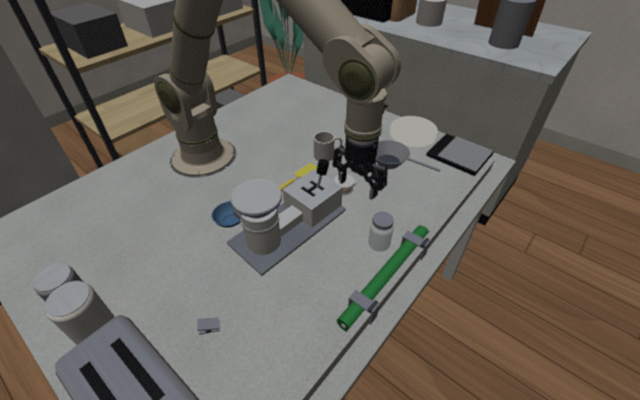

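View pics/side0.png

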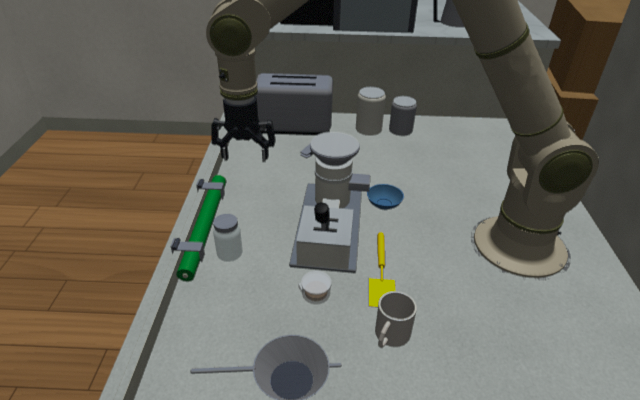

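The scene view shows the H gate at about (312,187) and the knob at (322,167). In the side view the knob is at (321,212) and the console top at (327,225). Next I'll fit the console top from depth.

Run:
```python
from h import *
for n,(u,v) in dict(scene=(312,190),side=(327,225)).items():
    z=np.load(f'/tmp/{n}.npz'); p=z['p']; im=z['im'].astype(int)
    print(n,'px',p[v,u])
    m=(abs(p[...,2]-95)<6)&(z['d']>0); vv,uu=np.mgrid[:400,:640]
    m&=(abs(uu-u)<45)&(abs(vv-v)<35)
    q=p[m]; 
    nl,lab=cv2.connectedComponents(m.astype(np.uint8)); k=np.bincount(lab[lab>0]).argmax(); q=p[lab==k]
    print('top',len(q),q[:,2].mean(),cv2.minAreaRect(q[:,:2].astype(np.float32)))
    dk=(im.max(2)<60)&(p[...,2]>115)&(p[...,2]<200)&(abs(uu-u)<45)&(abs(vv-v)<50)&(np.hypot(p[...,0]-q[:,0].mean(),p[...,1]-q[:,1].mean())<110)
    k=p[dk]; print('knob',len(k),k.mean(0),k.min(0),k.max(0)); t=k[k[:,2]>k[:,2].max()-6]; print('knobtop',len(t),t.mean(0),t.min(0),t.max(0))
    # base plate z 14
    b=(abs(p[...,2]-14)<5)&(np.hypot(p[...,0]-q[:,0].mean(),p[...,1]-q[:,1].mean())<330)&(im.max(2)<150)&(np.ptp(im,axis=2)<25)
    nl,lab=cv2.connectedComponents(b.astype(np.uint8)); kk=np.bincount(lab[lab>0]).argmax(); r=p[lab==kk]
    print('base',len(r),cv2.minAreaRect(r[:,:2].astype(np.float32)))
    x0=u-60;y0=v-60
    cv2.imwrite(f'pics/c_{n}.png',cv2.resize(z['im'][y0:y0+120,x0:x0+120,::-1],None,fx=5,fy=5,interpolation=2))
a=cv2.imread('pics/c_scene.png');b=cv2.imread('pics/c_side.png');cv2.imwrite('pics/both.png',cv2.resize(np.hstack([a,b]),(800,400)))
```

```text
scene px [502.24157352  77.30741162  57.92517278]
top 1149 94.01243099221571 ((522.442626953125, 54.29689025878906), (143.76084899902344, 133.53469848632812), 85.5068588256836)
knob 154 [539.59116584  85.16610055 170.38855843] [519.78732203  71.0574095  126.53476997] [551.83323211 111.73526432 187.35572527]
knobtop 38 [534.54286208  89.69531335 183.8822775 ] [519.78732203  78.12055547 181.48678562] [547.48197338 105.51606926 187.35572527]
base 1789 ((515.5289306640625, -55.67247009277344), (360.89105224609375, 172.38082885742188), 86.07935333251953)
side px [520.04063412  15.18875003  58.12319831]
top 1589 93.49778804841691 ((523.6092529296875, 55.878807067871094), (147.62696838378906, 130.04502868652344), 85.82357788085938)
knob 258 [533.37087937 103.43467173 168.44802648] [515.78791555  83.46421447 115.51502275] [549.55615368 116.46952985 185.827751  ]
knobtop 74 [533.58183767  96.48789059 182.59804986] [518.85983779  84.57615355 179.96354518] [549.55615368 113.56158959 185.827751  ]
base 977 ((516.2421875, -41.017303466796875), (341.43310546875, 169.19053649902344), 85.71153259277344)
```

View pics/both.png

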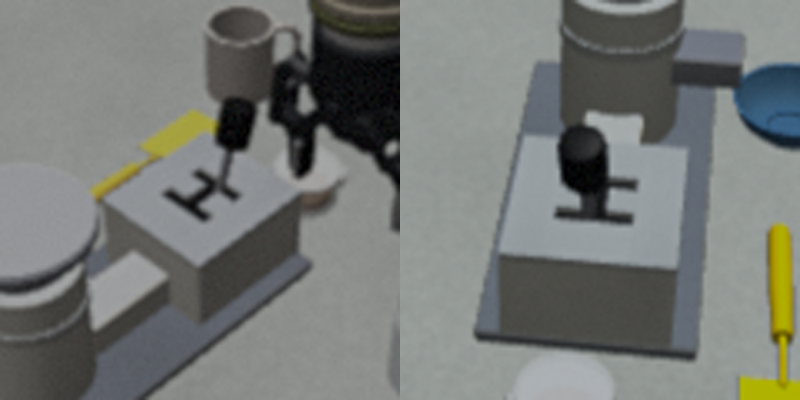

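The depth fits agree. The gate centre is about (523,55) with the mill yaw about -0.073. The knob is in the left lane, slightly forward. I'll close the fingers, move above, and check with the wrist camera.

```bash
cat >> h.py <<'E'
YAW=-0.073; G=np.array([523.,55.,0.])
RZ=R.from_euler('z',YAW)
ORI=(RZ*R.from_euler('y',np.pi/2)).as_rotvec()
def W(x,y,z): return G+RZ.apply([x,y,z])
def M(p): return RZ.inv().apply(np.asarray(p)-G)
def st(s=''):
    o=get_obs(); print(s,round(o["time_s"],2),M(o["ee_pos"]).round(1),RZ.inv().apply(o["force"]).round(1))
E
python3 - <<'E'
from h import *
grasp(20); st('closed')
move_pose(W(75,40,300),ORI); st('up')
im,d,c=snap('wrist','w1.png'); p=pts(d,c); np.savez('/tmp/w1',im=im,d=d,p=p); print(c['xyz'],get_obs()['width'])
E
```

```text
closed 0.87 [205.5 -40.1 231.3] [-0.2  0.2 -0.5]
up 1.57 [ 75.3  39.9 300.4] [-0.5 -0.2 -0.4]
[606.58241296 155.53886334 442.76488931] -0.43175816592819366
```

View pics/w1.png

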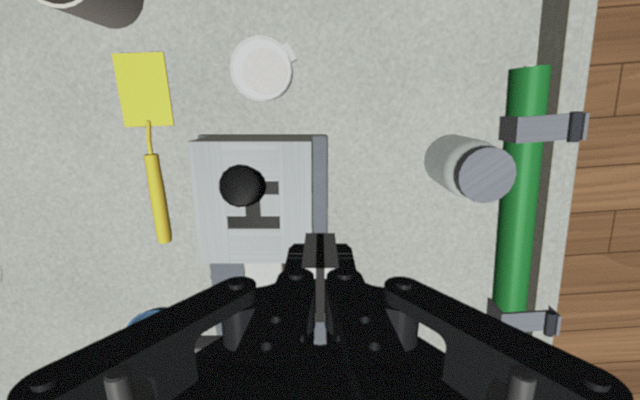

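The wrist view shows the knob top at (242,186), the right lane from (228,222) to (281,222), and the console clear around them. Now to cast the gate and knob.

Run:
```python
from h import *
z=np.load('/tmp/w1.npz'); im=z['im'].astype(int); p=z['p']; c=get_calibration('wrist')
def ray(u,v,h):
    K=np.array(c["intrinsics"]);o=R.from_rotvec(c["orientation"]).apply([(u-K[0,2])/K[0,0],-(v-K[1,2])/K[1,1],-1]);x=np.array(c["xyz"]);return x+o*(h-x[2])/o[2]
reg=np.zeros((400,640),bool); reg[214:231,215:295]=1
m=(im.max(2)<90)&reg; v,u=np.nonzero(m)
print('px',u.min(),u.max(),v.min(),v.max())
w=(v>217)&(v<228); ul,uh=np.percentile(u[w],[1,99])
vm=222.5
e1,e2=ray(ul-.5,vm,95),ray(uh+.5,vm,95); print('right lane ends',M(e1),M(e2))
for col in (235,275):
    vv=v[u==col]; print('lane y',vv.min(),vv.max(),M(ray(col,vv.min()-.5,95)),M(ray(col,vv.max()+.5,95)))
k=(im.max(2)<80)&(p[...,2]>172); lab=cv2.connectedComponents(k.astype(np.uint8))[1]; s=lab==lab[186,242]
t=p[s]; print('knobtop',s.sum(),M(np.r_[cv2.minEnclosingCircle(t[:,:2].astype(np.float32))[0],0]),t.mean(0),t[:,2].min(),t[:,2].max())
q=p[(abs(p[...,2]-95)<4)&(np.hypot(*(M(p.reshape(-1,3)).reshape(p.shape)[...,:2]).transpose(2,0,1))<110)]
print('top',len(q),q[:,2].mean(),cv2.minAreaRect(q[:,:2].astype(np.float32)))
```

```text
px 228 278 214 227
right lane ends [-25.18024438 -20.83402816  95.        ] [ 30.65518256 -20.91717686  95.        ]
lane y 217 227 [-17.43608785 -13.77210413  95.        ] [-18.33166494 -26.79388201  95.        ]
lane y 217 227 [ 27.0069792  -13.83750433  95.        ] [ 26.52684653 -26.86134918  95.        ]
knobtop 1392 [36.81523674 70.17215704  0.        ] [538.62457635  97.4749417  183.29786492] 172.03977977790407 442.76488931087073
top 11296 94.65533098577886 ((524.6575317382812, 54.85713195800781), (140.28897094726562, 130.52101135253906), 85.86601257324219)
```

```bash
sed -i 's/G=np.array(.*/G=np.array([525.,54.7,0.])/' h.py
cat >> h.py <<'E'
def knob(f=None,n='wrist'):
    im,d,c=snap(n,f); p=pts(d,c); m=M(p.reshape(-1,3)).reshape(p.shape)
    k=(im.max(2)<75)&(m[...,2]>174)&(m[...,2]<194)&(np.hypot(m[...,0],m[...,1])<75)&(d>0)
    nl,lab,s,_=cv2.connectedComponentsWithStats(k.astype(np.uint8)); i=1+s[1:,4].argmax() 
    t=m[lab==i]; (x,y),r=cv2.minEnclosingCircle(t[:,:2].astype(np.float32)); print('knobtop',n,len(t),'circ',round(x,1),round(y,1),round(r,1),'mean',t.mean(0).round(1),'tilt a',round(np.arcsin(x/177),3),'b',round(-y/177,3))
E
python3 - <<'E'
from h import *
knob()
move_straight(W(75,42,152),ori=ORI); st('down')
print(move_straight(W(15,42,152),max_speed=25,stop_force=1.5)); st('contact')
knob('w2.png'); knob(None,'side')
E
```

```text
knobtop wrist 1374 circ 9.0 41.8 17.5 mean [ 10.1  43.4 182.3] tilt a 0.051 b -0.236
down 2.81 [ 75.5  42.  152.7] [1.2 0.1 0.7]
True
contact 4.28 [ 36.9  42.2 152. ] [1.1 0.2 0.6]
knobtop wrist 4332 circ 20.8 46.6 30.5 mean [ 14.3  51.5 180.7] tilt a 0.118 b -0.263
knobtop side 200 circ 18.4 48.0 30.5 mean [ 15.1  48.7 181.4] tilt a 0.104 b -0.271
```

View pics/w2.png

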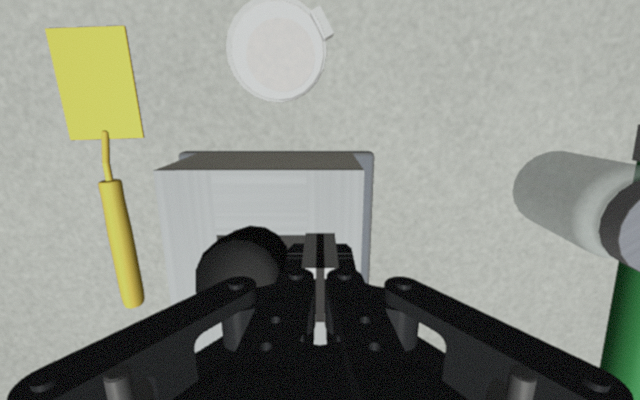

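The finger is at the knob's front edge (about (280,245)). I'll push back about 8 mm, then lift and check.

Run:
```python
from h import *
for x in (33,29):
    print(move_straight(W(x,42,152),max_speed=20,stop_force=8)); st('push')
move_straight(W(50,42,152)); move_straight(W(75,50,250)); st(); knob()
```

```text
False
push 4.72 [ 33.   42.1 152. ] [0.5 0.  0.3]
False
push 5.08 [ 28.7  42.  151.9] [ 0.4  0.3 -0.3]
 6.19 [ 74.1  49.8 249.2] [-0.2 -0.4  0.9]
knobtop wrist 2045 circ -0.1 42.6 17.4 mean [  0.6  44.  182.2] tilt a -0.001 b -0.241
```

Run:
```python
from h import *
move_straight(W(0,92,250)); move_straight(W(0,92,152)); st('left')
for y in (60,40,20,5,-5,-12):
    s=move_straight(W(0,y,152),max_speed=35,stop_force=6); st(f'{y} {s}')
    if s: break
knob('w3.png')
```

```text
left 7.77 [  0.6  91.9 152.4] [-0.1 -0.6  0.5]
60 False 8.83 [ -0.   60.1 152. ] [-0.3  1.7  0.6]
40 False 9.56 [-1.000e-01  3.970e+01  1.519e+02] [0.  0.9 0.2]
20 False 10.28 [-1.000e-01  1.970e+01  1.519e+02] [-0.2  0.7  0. ]
5 False 10.86 [ -0.    4.6 152. ] [ 0.4 -0.1 -1.1]
-5 False 11.29 [ -0.   -5.4 152. ] [0.5 0.2 0.8]
-12 True 11.56 [  0.  -10.7 151.8] [0.3 3.4 0.3]
knobtop wrist 1691 circ 1.1 -14.5 20.1 mean [  0.9  -7.7 183.9] tilt a 0.006 b 0.082
```

View pics/w3.png

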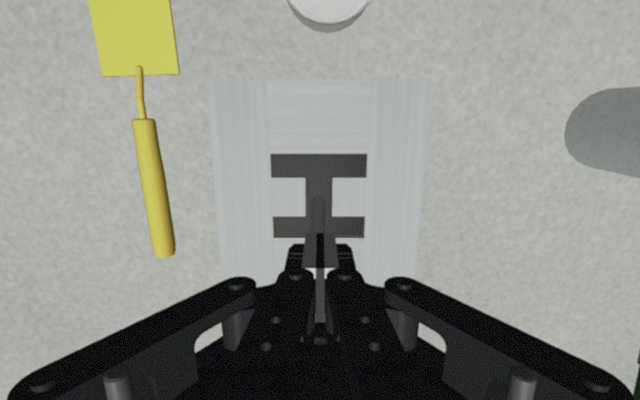

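The lever is across: the gate is visible from (270,155) to (365,237), the left lane is empty, and the force rose at the right wall. Next I'll lift, check, and go behind the knob.

Run:
```python
from h import *
move_straight(W(0,15,152)); move_straight(W(0,20,250)); move_straight(W(-65,-38,250)); st(); knob('w4.png'); knob(None,'side'); knob(None,'scene')
```

```text
13.47 [-64.2 -37.5 250.1] [ 0.3  0.8 -0.2]
knobtop wrist 2001 circ -1.8 -44.3 18.1 mean [ -3.4 -42.2 181.6] tilt a -0.01 b 0.25
knobtop side 101 circ -3.9 -41.1 17.7 mean [ -3.1 -37.5 180.5] tilt a -0.022 b 0.232
knobtop scene 76 circ -1.7 -46.7 16.6 mean [  0.9 -48.3 180.2] tilt a -0.009 b 0.264
```

View pics/w4.png

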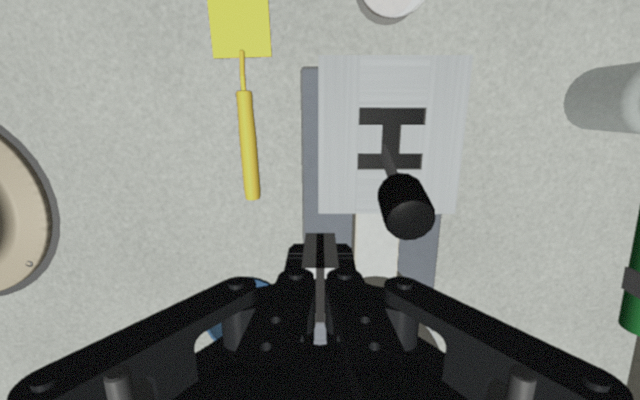

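Run:
```python
from h import *
move_straight(W(-65,-38,152)); st('behind')
for x in (-30,-15,0,8,14,20):
    s=move_straight(W(x,-38,152),max_speed=30,stop_force=8); st(f'{x} {s}')
    if s: break
knob()
move_straight(W(-40,-38,152)); move_straight(W(-65,-20,260)); st('up'); knob('w5.png'); knob(None,'side'); knob(None,'scene')
```

```text
behind 14.43 [-64.6 -37.8 152.3] [ 0.4  0.  -0.1]
-30 False 15.74 [-30.3 -38.  151.9] [-2.8  0.2  0.4]
-15 False 16.39 [-14.5 -37.9 152. ] [0.3 0.  0.1]
0 False 17.04 [  0.3 -38.  152. ] [-0.   0.2 -0.3]
8 False 17.46 [  8.5 -38.  152.1] [-0.6  0.  -0.1]
14 False 17.81 [ 13.2 -38.1 151.7] [-4.6  0.8 -0.5]
20 True 18.02 [ 13.3 -38.3 151.1] [-3.3  0.2  4.3]
knobtop wrist 1776 circ 45.7 -34.4 15.9 mean [ 45.5 -32.5 177.6] tilt a 0.261 b 0.195
up 19.47 [-64.9 -20.1 259.5] [1.  0.5 0.1]
knobtop wrist 1096 circ 46.1 -41.9 16.3 mean [ 43.4 -39.1 177.1] tilt a 0.263 b 0.237
knobtop side 50 circ 44.0 -37.5 16.1 mean [ 42.1 -35.5 176.7] tilt a 0.251 b 0.212
knobtop scene 38 circ 46.9 -43.6 14.7 mean [ 46.  -42.1 176.7] tilt a 0.268 b 0.247
```

View pics/w5.png

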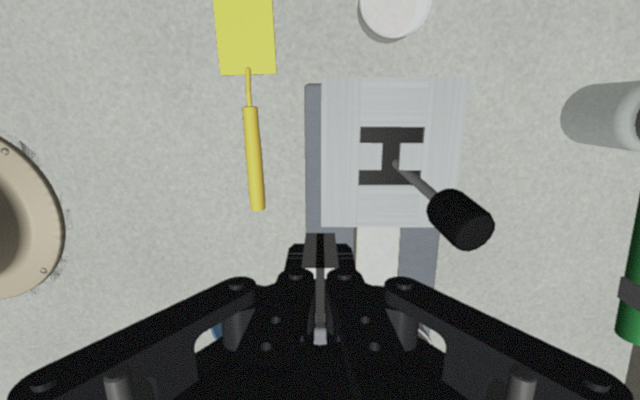

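The tilted knob top was clipped by my height mask, so I'll re-measure along the knob axis.

Run:
```python
from h import *
for n in('wrist','scene','side'):
    im,d,c=snap(n,n+'9.png'); p=pts(d,c); m=M(p.reshape(-1,3)).reshape(p.shape)-[0,0,12]
    a,b=.285,.245
    for _ in range(4):
        ax=np.array([np.sin(a),-np.cos(a)*np.sin(b),np.cos(a)*np.cos(b)])
        t=m@ax; r=np.linalg.norm(m-t[...,None]*ax,axis=-1)
        k=(d>0)&(r<24)&(abs(t-177)<3.5)&(im.max(2)<90); q=m[k]
        x,y,_=np.linalg.lstsq(np.c_[q[:,:2],np.ones(len(q))],q[:,2],rcond=None)[0]
        e1=np.cross([0,1,0],ax);e1/=np.linalg.norm(e1);e2=np.cross(ax,e1)
        (cx,cy),rr=cv2.minEnclosingCircle(np.c_[q@e1,q@e2].astype(np.float32))
        ct=cx*e1+cy*e2+177*ax; ct/=np.linalg.norm(ct); a=np.arcsin(ct[0]); b=-np.arcsin(ct[1]/np.cos(a))
    print(n,k.sum(),round(a,3),round(b,3),'r',round(rr,1))
a=cv2.imread('pics/side9.png')[160:260,260:400];b=cv2.imread('pics/scene9.png')[140:240,250:390]
cv2.imwrite('pics/fin.png',cv2.resize(np.hstack([a,b]),(800,286),interpolation=2))
```

```text
wrist 1093 0.281 0.268 r 17.2
scene 69 0.284 0.279 r 16.1
side 41 0.275 0.247 r 16.0
```

View pics/fin.png

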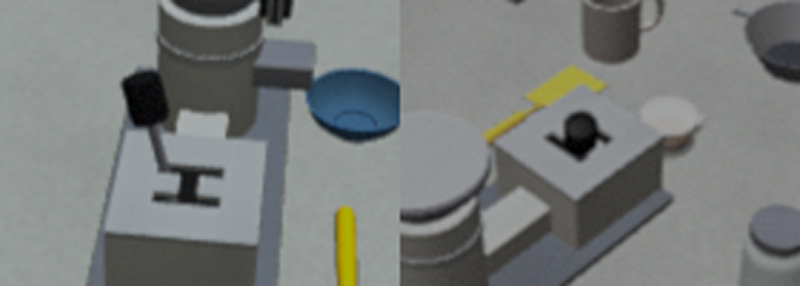

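The stem sits at the far end of the right lane (about (163,168) in the left crop). I'll press once more, gently, to confirm the hard stop, and then retreat.

Run:
```python
from h import *
move_straight(W(-40,-39,150)); st()
move_straight(W(5,-39,150),max_speed=60,stop_force=8); st()
print(move_straight(W(20,-39,150),max_speed=15,stop_force=12)); st('press')
move_straight(W(-40,-39,150),max_speed=80); move_straight(W(-65,-20,260)); st('up')
im,d,c=snap('wrist','w6.png')
im0=cv2.imread('pics/wrist9.png')[:,:,::-1]
print('diff px',(abs(im.astype(int)-im0).max(2)>60).sum())
```

```text
20.68 [-39.9 -38.9 150.5] [-0.9  0.2 -0. ]
 21.58 [  4.5 -39.1 149.8] [-0.8 -0.1 -0.2]
True
press 22.31 [ 12.4 -39.2 149.3] [-3.   0.4  4.6]
up 24.03 [-65.1 -20.2 259.4] [-0.6  0.8  0.3]
diff px 1418
```

Run:
```python
from h import *
st('final'); print(job_done())
```

```text
final 24.08 [-65.2 -20.3 259.2] [ 0.4 -0.1 -0.3]
the job is handed in; nothing more can be done
None
```

The mill is in third gear, and I handed the job in at 24 s of the 58 s allowed. With closed fingertips I nudged the lever back to the middle bar, pushed it across to the right-hand lane, then forward until it stopped. It never went into the fourth slot.

- **Home position:** the forward push stopped hard at tool x = 13.3 mm (my estimate was about 12). A second press (set to stop at 12 N) stopped at 12.4 mm, with the tip 2 mm lower.
- **Lever angle:** the three cameras put the forward tilt at 0.275–0.284, against about 0.29 nominal. The sideways tilt read 0.247–0.279, against 0.245. The shortfall is within measuring error, and the pictures show the stem at the far right end. I did not re-measure the angle after the second press.
- **Disagreement:** my first end reading (0.25–0.27) was low because the height mask cut off part of the tilted knob top. The readings above use the corrected mask.
- **Clearance:** the gripper finished about 70 mm above the knob with tool force near zero. I moved no other objects, but my last picture comparison was inconclusive: 1,418 pixels differed, which I put down to a small camera pose change.

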